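# Vent the pressure canister, find which way its cap opens, and hold the cap lifted off

### The job

First vent the canister: turn the black valve knob until its pointer stands at the red zero mark, and leave it there. Then open the blue quarter-turn cap of the canister; these caps are made both left- and right-handed and look alike, so try which way this one loosens, turn it until its lugs are free and lift it off. Finish while still holding the cap level in the gripper, lifted well clear (about 8 cm) straight above the open mouth, and do not disturb the ring, shaker or bowl standing around.

Things in the scene. Friction and masses are not known exactly. Their poses are not given: they have to be found in the camera images.
- stand: Dark steel base plate, 130 x 290 x 12 mm, fixed. Origin: centre of its underside; x across the plate away from the robot, y along it. It carries at y = -75 mm a shiny steel canister (112 mm wide, its neck 68 mm, rim 150 mm above the worktop) and at y = +75 mm a black valve pillar with a white round dial (86 mm wide, 150 mm high) and the knob on it.
- vent_knob (a joint): Angle of the valve knob about its vertical axis, rad; 0 when the pointer stands at the red zero mark, positive anticlockwise from above. Starts at 0.6 to 1.3; stops at -0.6 and 2.2, no stop or click at 0; it stays where it is left (friction about 0.05 N m).
- knob_grip (a point): Point on the knob's axis, 175 mm above the worktop, 12 mm under the top of its grip: an upright bar 46 mm long, 14 mm thick with flat sides, from 159 to 187 mm above the worktop, on a disc 48 mm wide. x lies along the bar to the pointer's tip (red at the disc, white line on the bar); pinch the bar across its thickness (along y).
- zero_mark (a point): Centre of the red zero mark on the white dial, 151 mm above the worktop, 36 mm from the knob's axis in the stand's +x direction. Other ticks (black) lie every 14 degrees anticlockwise from it.
- cap: Loose blue cap, 0.1 to 0.2 kg: a ribbed disc 76 mm wide, 10 mm thick, and on it a round upright grip 36 mm wide, from 10 to 40 mm above the origin; below a steel plug 43 mm wide, 27 mm long with two opposite lugs (54 mm over both). Origin: centre of the disc's underside, on the neck's rim when closed; x along the white line on top (and the lugs), at the start along the stand's x within 3 degrees.
- cap_grip (a point): Point on the cap's axis, 30 mm above its origin, 10 mm under the top of the round grip; x as the cap's. Turned the wrong way the cap meets a hard stop after 3 to 10 degrees (the fingers then slip round the grip); the right way it turns almost without friction. Which way is right, clockwise or anticlockwise, is drawn anew each time and cannot be seen.
- mouth (a point): Centre of the canister's mouth, at the rim of its neck, 150 mm above the worktop; axes as the stand's. Ledges in the neck keep the cap from lifting more than 2 mm until it has turned about 56 degrees the right way; from 60 to 120 degrees it lifts straight off (aim at 75).
- forming_ring: Bystander: steel forming ring, 64 mm wide, 36 mm high, loose, beyond the valve's end of the plate. Origin: centre of its underside.
- shaker: Bystander: steel shaker, 69 mm wide, 96 mm high, loose, on the robot's side of the plate. Origin: centre of its underside.
- bowl: Bystander: small steel bowl, 115 mm wide, 38 mm high, loose, beyond the canister's end of the plate. Origin: centre of its underside.
Things that resemble listed ones, but are neither listed nor needed, are in the scene too. There is more than one size of the cap; the job needs the middle-sized.

How it is judged:
By the outcome, as a careful person would: the job done as asked, in the order asked, and still so for the second after the job is handed in, while the arm keeps its last pose, push and grip.
It also fails if it takes over 48 s, if anything falls off the work surface, if the arm or the gripper's body presses on something with over 40 N, if the wrist force passes 120 N, or if a joint passes its speed limit or range.

### The arm

A 6-joint arm with a two-finger parallel gripper is mounted at the origin on a cart in front of the work surface, level with it; the furniture and walls round the work are solid. World frame = base frame: x ahead of the robot, y to its left, z up, the work surface at z = 0. Lengths are in mm, angles in rad, forces in N, time in s.
With the tool pointing down it reaches from about 375 to 900 mm from the base axis. Payload 3.1 kg.
Tool frame: the origin (TCP) lies midway between the tips of the shut fingers; the grasp point (between the pads) lies 19 mm behind it (arm.grip_depth is the distance from the TCP to the grasp point, in mm); z points along the fingers, y is the line along which they close (so a half turn about z gives the same grasp; the last joint's range is limited). The gripper opens to 87 mm and grips with 3 to 60 N. Pads are 19 mm wide; open, the fingers measure 117 mm over their backs; the gripper's body (75 mm by 190 mm) begins 51 mm behind the grasp point.
Start: joints at [-1.357, 0.527, 1.433, -0, 1.181, -0.178], TCP at [238.678, -577.607, 222.548] pointing down, gripper open.
Joint ranges: [-3.08, 3.08], [-0.75, 2.2], [0.22, 2.44], [-1.43, 4.57], [0, 2.65], [-2.85, 2.85]. Speed limits (rad/s): [2.79, 2.79, 3.14, 3.14, 3.14, 3.14].

### API

Orientations are given as [roll, pitch, yaw] about the fixed x, y, z axes, in that order (R = Rz(yaw) Ry(pitch) Rx(roll)).
In Python, from rig import arm gives the robot as it stands.
- The arm moves only by the shell command python3 -m handwheel 'ROWS' [FORCE]. ROWS is JSON, one flat list of numbers, 7 for each row, row after row: the closure, from -1 (fully open) to 1 (shut), then the shift along the world's x, y, z each as a share of 0.05 m, from -1 to 1, then the turn, a rotation vector about the world's x, y, z each as a share of 8 degrees, from -1 to 1. A call has 1 to 12 rows; each row shifts and turns the commanded pose from where the row before left it; what a row does not reach is not made up. A row lasts 1/10 s, in which the tool goes at most 50 mm and 8.59 degrees, less where a joint would pass 70% of its speed; a pose out of reach is approached as far as the arm can. A call with a number of a shift or a turn outside -1 to 1 is refused whole. A call with a gripper value outside its range is refused whole. The fingers move at their own pace and stop on an object; FORCE is the grip in N (left out, the last holds). Time passes only in rows, so rows that do not move let the fingers close. It gives the time, the measured TCP pose, the force, the opening and the grip force at its end, in the units of the state.
- arm.get_state(): the state, without advancing time (a new reading comes with each control period).
- arm.snapshot(name): name is "scene" or "top"; returns a dict with "image" (420x560x3 uint8, blue, green, red), "mtx" (3x3 intrinsics, pixels), "k1" (the pictures are not rectified: a ray, as slopes to the right and down, at radius r is drawn at 1 + k1 r^2 times it, then the intrinsics apply), "extrinsics" (4x4, takes a point from world to camera coordinates). Camera axes: x right, y down, z forward; pixel columns grow to the right and rows downward; lengths in mm; the calibration is good to about 2 mm. A picture is of the moment at which its call begins. There is no depth.
- arm.job_done(): hands the job in; it is judged then, once.
The state is a dict: "t": time; "joint_positions": joint angles; "joint_velocities": joint speeds; "joint_torque": joint torques, N m; "tool_pos": TCP position; "tcp_rot": TCP orientation; "force": force on the tool from outside, world axes, zero at the start; "ft_torque": the same for the moment, N m; "finger_gap": finger opening in mm; "grasp_force": force on a finger pad.
Only numpy, scipy, OpenCV 4.12 (cv2) and the standard library are available. Lean on these libraries where they do the work, as an engineer would, in place of code of your own. Each camera call takes 0.05 s, during which the arm holds its last target. There are 200 camera calls.

## Working session

There is one attempt and no reset: what is moved stays moved. The work goes in short steps, Python scripts to look and compute and a shell command to move; the robot and the scene stay as the last step left them, time stands still between calls to the robot, and variables do not carry over. Pictures are saved under pics/ and viewed, at most 10 in all, crops included, and the job is handed in when it is done.

```bash
mkdir -p pics; cat > h.py <<'E'
import numpy as np, cv2
from rig import arm
def snap(n,f):
    s=arm.snapshot(n); cv2.imwrite(f,s["image"]); np.savez(f[:-4]+'.npz',**{k:np.array(s[k]) for k in s}); return s
def ray(s,u,v):
    K=np.array(s["mtx"]);d=np.array([(u-K[0,2])/K[0,0],(v-K[1,2])/K[1,1]])
    p=d.copy()
    for _ in range(30): p=d/(1+float(s["k1"])*(p@p))
    E=np.array(s["extrinsics"]);R=E[:3,:3];t=E[:3,3]
    return -R.T@t, R.T@np.array([p[0],p[1],1])
def at(s,u,v,z):
    c,d=ray(s,u,v); return c+d*(z-c[2])/d[2]
def proj(s,P):
    E=np.array(s["extrinsics"]);q=E[:3,:3]@np.array(P)+E[:3,3];p=q[:2]/q[2];p=p*(1+float(s["k1"])*(p@p))
    K=np.array(s["mtx"]);return K[0,0]*p[0]+K[0,2],K[1,1]*p[1]+K[1,2]
def crop(s,f,u0,v0,u1,v1,k):
    cv2.imwrite(f,cv2.resize(s["image"][v0:v1,u0:u1],None,fx=k,fy=k,interpolation=cv2.INTER_CUBIC))
E
python3 - <<'E'
from h import *
a=snap("top","pics/top0.png");b=snap("scene","pics/scene0.png")
print(a["extrinsics"],a["mtx"],a["k1"],b["extrinsics"])
print(arm.get_state())
E
```

```text
[[ 7.57101993e-03 -9.99702438e-01  2.31886724e-02 -2.99409546e+02]
 [-9.89851110e-01 -1.07831943e-02 -1.41698634e-01  5.15353141e+02]
 [ 1.41906517e-01 -2.18805299e-02 -9.89638208e-01  1.08066348e+03]
 [ 0.00000000e+00  0.00000000e+00  0.00000000e+00  1.00000000e+00]] [[389.88555964   0.         282.1064602 ]
 [  0.         389.88555964 213.45566223]
 [  0.           0.           1.        ]] -0.10013593840225998 [[-7.45676715e-01 -6.66014915e-01  1.97577815e-02  1.86853308e+02]
 [-2.90785189e-01  2.98599782e-01 -9.09000629e-01  3.52795418e+02]
 [ 5.99508307e-01 -6.83565873e-01 -4.16326178e-01  9.13802588e+02]
 [ 0.00000000e+00  0.00000000e+00  0.00000000e+00  1.00000000e+00]]
{'t': 0.1, 'joint_positions': array([-1.35750279e+00,  5.28333329e-01,  1.43374445e+00,  5.58792730e-06,
        1.18142380e+00, -1.78502037e-01]), 'joint_velocities': array([ 0.00168431, -0.00174507, -0.00385542, -0.00012689, -0.00028891,
        0.00076088]), 'joint_torque': array([ 2.07163116e-04, -4.40985775e+01, -1.77150965e+01,  6.34917570e-02,
        5.33690164e-02, -4.99962380e-05]), 'tool_pos': array([ 238.54351622, -576.98576224,  221.70345268]), 'tcp_rot': array([-3.13971498e+00, -3.44022341e-04,  3.91793122e-01]), 'force': array([-0.40502113,  0.12847287,  0.04464048]), 'ft_torque': array([-0.05734654, -0.01164616,  0.03044468]), 'grasp_force': 0.0, 'finger_gap': 86.87222627199675}
```

View pics/top0.png

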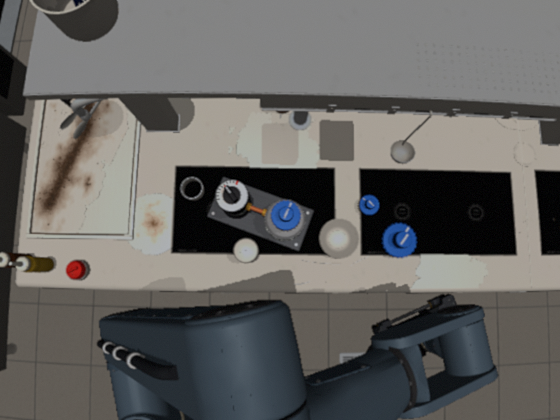

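View pics/scene0.png

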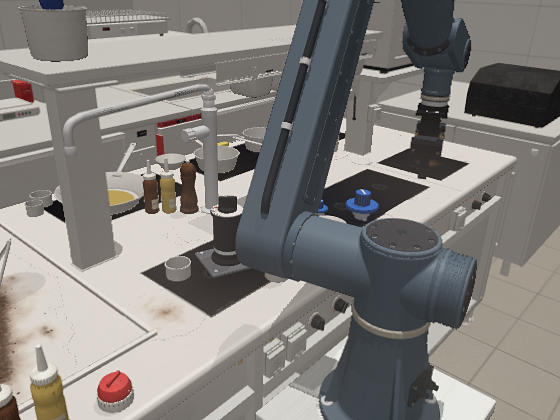

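The top view shows the stand with the knob near (232,196) and the capped canister near (287,215). The ring is at (192,188), the shaker at (245,250) and the bowl at (338,238). The two loose blue caps on the right are decoys. The scene view is mostly blocked by the arm. Next I'll enlarge the stand.

```bash
python3 - <<'E'
from h import *
s=dict(np.load("pics/top0.npz"))
crop(s,"pics/c1.png",205,165,325,255,6)
E
```

```text
(no output)
```

View pics/c1.png

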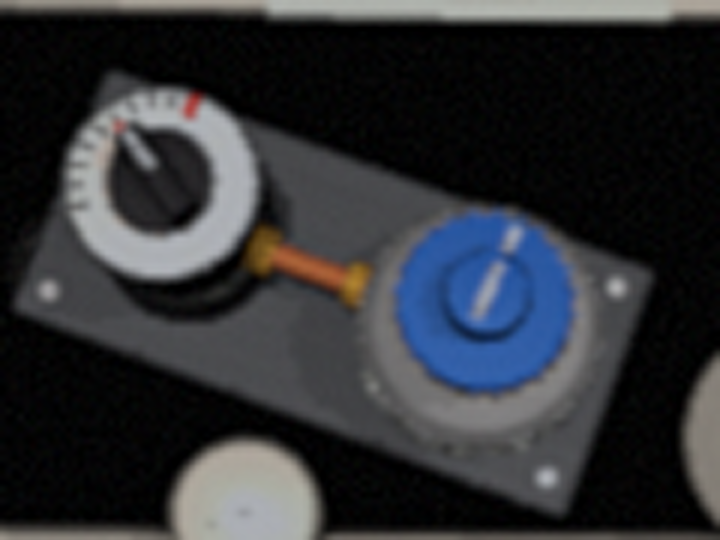

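```bash
python3 - <<'E'
from h import *
s=dict(np.load("pics/top0.npz"))
def A(x,y,z): return at(s,205+(x+.5)/6-.5,165+(y+.5)/6-.5,z)[:2]
d=A(162,184,150);m=A(192,105,151)
c=[A(15,308,12),A(110,70,12),A(655,270,12),A(565,515,12)]
cen=np.mean(c,0)
ax=lambda v:np.degrees(np.arctan2(v[1],v[0]))
print("dial",d,"mark",m,np.linalg.norm(m-d),ax(m-d))
print("corners",np.round(c,1),cen, "x dir",ax(c[1]-c[0]),ax(c[2]-c[3]),"ydir-90",ax(c[1]-c[2])-90,ax(c[0]-c[3])-90)
cap=A(487,300,160);print("cap",cap,"grip top",A(487,295,190))
print("dial-cap",np.linalg.norm(d-cap),ax(d-cap)-90, "mid",(d+cap)/2)
print("cap line",ax(A(500,265,190)-A(478,315,190)))
print("pointer",ax(A(119,127,160)-d), ax(A(125,133,187)-A(153,167,187)))
for n,u,v,z in [("ring",192,188,36),("shaker",245,250,96),("bowl",338,238,38)]: print(n,at(s,u,v,z)[:2])
E
```

```text
dial [ 548.81653686 -160.22545135] mark [ 583.80879182 -172.45445649] 37.06759331319484 -19.263370955390826
corners [[ 512.4  -74.5]
 [ 632.5 -117.5]
 [ 534.7 -388.9]
 [ 413.8 -344.6]] [ 523.37452184 -231.36895165] x dir -19.72168724237751 -20.104282293324868 ydir-90 -19.81597541178057 -20.046339925915348
cap [ 498.09490878 -301.35943172] grip top [ 495.97123983 -300.39909213]
dial-cap 149.97161053856917 -19.76774532323428 mid [ 523.45572282 -230.79244153]
cap line -23.14788321022368
pointer 38.38082341653514 40.185928659655495
ring [590.77015958 -31.52427129]
shaker [ 409.59181373 -194.21702976]
bowl [ 448.9639301  -455.75539185]
```

```bash
python3 -m handwheel '[-1,0.517,0.694,0.058,0,0,0.177,-1,0.517,0.694,0.058,0,0,0.177,-1,0.517,0.694,0.058,0,0,0.177,-1,0.517,0.694,0.058,0,0,0.177,-1,0.517,0.694,0.058,0,0,0.177,-1,0.517,0.694,0.058,0,0,0.177,-1,0.517,0.694,0.058,0,0,0.177,-1,0.517,0.694,0.058,0,0,0.177,-1,0.517,0.694,0.058,0,0,0.177,-1,0.517,0.694,0.058,0,0,0.177,-1,0.517,0.694,0.058,0,0,0.177,-1,0.517,0.694,0.058,0,0,0.177]' 20; python3 -m handwheel '[-1,0,0,0,0,0,0,-1,0,0,0,0,0,0,-1,0,0,0,0,0,0]'
```

```text
t: 1.3
tool_pos: [549.4, -159.5, 257.1]
tcp_rot: [-3.141, 0.0, 0.689]
force: [1.4, -0.5, -0.1]
finger_gap: 86.8
grasp_force: 0.0
t: 1.6
tool_pos: [548.1, -161.7, 256.9]
tcp_rot: [-3.141, 0.001, 0.688]
force: [0.6, -0.2, 0.1]
finger_gap: 87.1
grasp_force: 0.0
```

```bash
python3 -m handwheel '[-1,0.01,0.01,-0.6,0,0,0,-1,0,0.01,-0.6,0,0,0,-1,0,0,-0.45,0,0,0,-1,0,0,-0.22,0,0,0,-1,0,0,0,0,0,0,-1,0,0,0,0,0,0]' 20; python3 -c "
from h import *
s=snap('top','pics/t1.png');crop(s,'pics/c2.png',205,165,325,255,5)
b=snap('scene','pics/s1.png')"
```

```text
t: 2.2
tool_pos: [549.6, -161.2, 164.5]
tcp_rot: [3.141, -0.0, 0.687]
force: [0.5, -0.7, 0.5]
finger_gap: 87.0
grasp_force: 0.0
```

View pics/s1.png

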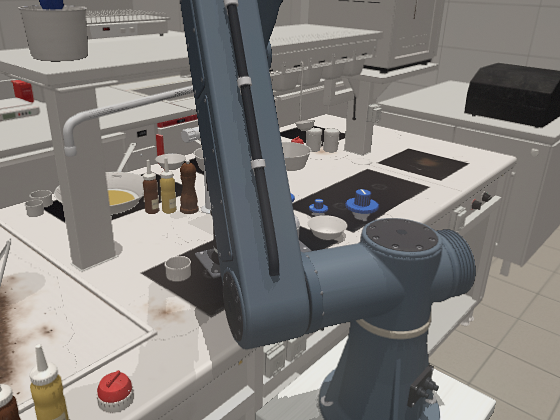

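The arm hides the stand in this view, so I'll close on the knob and check by the finger gap.

```bash
python3 -m handwheel '[1,0,0,0,0,0,0,1,0,0,0,0,0,0,1,0,0,0,0,0,0,1,0,0,0,0,0,0,1,0,0,0,0,0,0,1,0,0,0,0,0,0,1,0,0,0,0,0,0,1,0,0,0,0,0,0,1,0,0,0,0,0,0,1,0,0,0,0,0,0]' 25; python3 -c "
from rig import arm
print(arm.get_state())"
```

```text
t: 3.3
tool_pos: [548.5, -159.4, 163.7]
tcp_rot: [-3.139, 0.001, 0.688]
force: [-3.5, 5.6, 3.5]
finger_gap: 15.3
grasp_force: 3.0
{'t': 3.3, 'joint_positions': array([-4.78811968e-01,  5.31704738e-01,  1.62571815e+00,  7.89277064e-04,
        9.87050119e-01,  4.03561407e-01]), 'joint_velocities': array([ 0.00715963, -0.00586299,  0.02414527,  0.02805692,  0.06880757,
        0.0025267 ]), 'joint_torque': array([ -1.82746947, -39.71491098, -17.26673663,  -0.60485478,
        -1.86908081,  -0.05696177]), 'tool_pos': array([ 548.51495513, -159.44403487,  163.71108386]), 'tcp_rot': array([-3.13868542e+00,  5.26642688e-04,  6.87987756e-01]), 'force': array([-3.53620232,  5.57914655,  3.54445251]), 'ft_torque': array([ 0.81431828,  0.55655296, -0.03964645]), 'grasp_force': 2.9693314782343805, 'finger_gap': 15.31184304829916}
```

```bash
python3 -m handwheel '[1,0,0,0,0,0,0,1,-0.005,0.007,0,0,0,0,1,0,0,0,0,0,0]'; python3 -m handwheel '[1,0,0,0,0,0,-0.5,1,0,0,0,0,0,-0.6,1,0,0,0,0,0,-0.6,1,0,0,0,0,0,-0.6,1,0,0,0,0,0,-0.6,1,0,0,0,0,0,-0.6,1,0,0,0,0,0,0,1,0,0,0,0,0,0]';python3 -c "
from rig import arm
s=arm.get_state();print(s['ft_torque'],s['joint_positions'],s['tcp_rot'])"
```

```text
t: 3.6
tool_pos: [548.2, -159.1, 163.7]
tcp_rot: [-3.139, 0.001, 0.688]
force: [-2.6, 4.0, 3.0]
finger_gap: 13.9
grasp_force: 25.0
t: 4.4
tool_pos: [548.1, -158.7, 163.7]
tcp_rot: [-3.139, 0.002, 0.2]
force: [-2.1, 4.1, 2.8]
finger_gap: 13.2
grasp_force: 25.0
[ 0.67074976  0.64880452 -0.06111747] [-4.78150169e-01  5.31083976e-01  1.62717830e+00  9.70951901e-04
  9.86461370e-01  8.92574116e-01] [-3.13899879e+00  1.93118248e-03  1.99537658e-01]
```

```bash
python3 -m handwheel '[1,0,0,0,0,0,-0.6,1,0,0,0,0,0,-0.6,1,0,0,0,0,0,-0.6,1,0,0,0,0,0,-0.6,1,0,0,0,0,0,-0.6,1,0,0,0,0,0,-0.6,1,0,0,0,0,0,-0.307,1,0,0,0,0,0,0,1,0,0,0,0,0,0]'
python3 -m handwheel '[-1,0,0,0,0,0,0,-1,0,0,0,0,0,0,-1,0,0,0,0,0,0,-1,0,0,0,0,0,0,-1,0,0,0,0,0,0,-1,0,0,0,0,0,0,-1,0,0,0.4,0,0,0,-1,0,0,0.6,0,0,0,-1,0,0,0.6,0,0,0]'
```

```text
t: 5.3
tool_pos: [548.1, -158.3, 163.7]
tcp_rot: [-3.14, 0.003, -0.346]
force: [-2.5, 5.9, 3.5]
finger_gap: 13.9
grasp_force: 25.0
t: 6.2
tool_pos: [548.8, -159.8, 244.2]
tcp_rot: [-3.141, 0.001, -0.346]
force: [-0.1, -0.1, 1.0]
finger_gap: 78.3
grasp_force: 0.0
```

```bash
python3 -m handwheel '[-1,-0.254,-0.709,0,0,0,0,-1,-0.254,-0.709,0,0,0,0,-1,-0.254,-0.709,0,0,0,0,-1,-0.254,-0.709,0,0,0,0,-1,0,0,0,0,0,0,-1,0,0,0,0,0,0,-1,0,0,0,0,0,0]'; python3 -c "
from h import *
s=snap('top','pics/t2.png');crop(s,'pics/c3.png',205,165,325,255,6)"
```

```text
t: 6.9
tool_pos: [498.4, -300.6, 243.7]
tcp_rot: [-3.141, 0.001, -0.345]
force: [0.5, -1.0, -0.5]
finger_gap: 87.4
grasp_force: 0.0
```

View pics/c3.png

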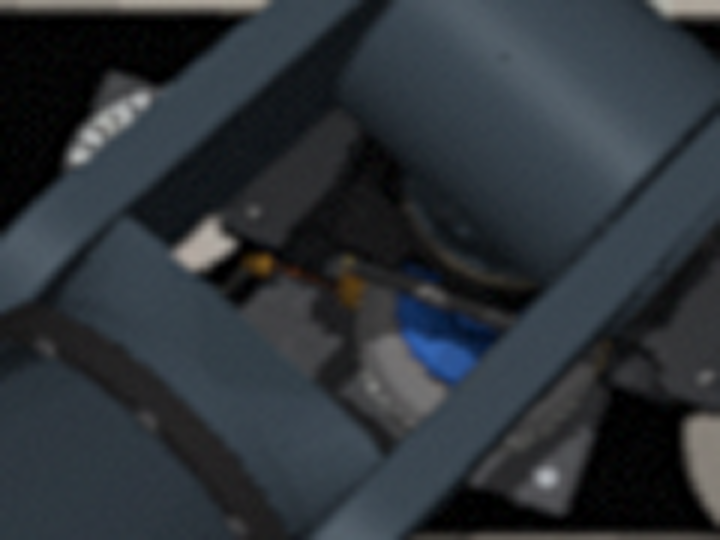

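The arm covers the dial, so I'll back off to check the knob before touching the cap.

```bash
python3 -m handwheel '[-1,-0.56,-0.73,0,0,0,0,-1,-0.56,-0.73,0,0,0,0,-1,-0.56,-0.73,0,0,0,0,-1,-0.56,-0.73,0,0,0,0,-1,-0.56,-0.73,0,0,0,0,-1,-0.56,-0.73,0,0,0,0,-1,0,0,0,0,0,0,-1,0,0,0,0,0,0]'; python3 -c "
from h import *
s=snap('top','pics/t3.png');crop(s,'pics/c4.png',205,165,325,255,6)"
```

```text
t: 7.75
tool_pos: [330.5, -520.2, 243.6]
tcp_rot: [-3.14, 0.0, -0.347]
force: [-0.0, 0.3, 0.3]
finger_gap: 87.0
grasp_force: 0.0
```

View pics/c4.png

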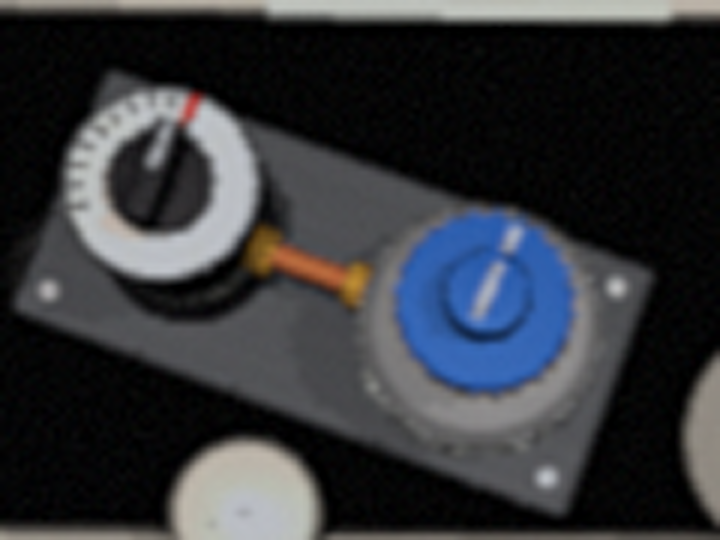

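The pointer now stands at the red mark: the white line runs (153,165)–(172,125) and the red tip merges with the mark at about (190,110). I'll put a number on the angle.

```bash
python3 - <<'E'
from h import *
s=dict(np.load("pics/t3.npz"))
g=s["image"]
big=cv2.resize(g[165:255,205:325],None,fx=6,fy=6,interpolation=cv2.INTER_CUBIC).astype(float)
def A(x,y,z): return at(s,205+(x+.5)/6-.5,165+(y+.5)/6-.5,z)[:2]
# white line pixels on the bar
m=np.zeros(big.shape[:2],bool); m[128:172,140:180]=1
yy,xx=np.nonzero(m); w=np.clip(big.mean(2)[yy,xx]-90,0,None)
k=(np.hypot(xx-162,yy-147)<26); yy,xx,w=yy[k],xx[k],w[k]
P=np.array([A(x,y,187) for x,y in zip(xx,yy)]); c=np.average(P,axis=0,weights=w)
ev,V=np.linalg.eigh(np.cov((P-c).T,aweights=w)); v=V[:,1]*np.sign(V[0,1]); print("line",c,np.degrees(np.arctan2(v[1],v[0])),ev)
v=A(172,125,187)-A(153,165,187);print(np.degrees(np.arctan2(v[1],v[0])))
v=A(172,125,187)-[548.8,-160.4];print(np.degrees(np.arctan2(v[1],v[0])))
E
```

```text
line [ 557.53655733 -162.61060796] -20.54693594356952 [ 2.34746585 24.42610763]
-23.568785633234334
-22.100728728029452
```

```bash
python3 -m handwheel '[-1,0.56,0.73,0,0,0,0,-1,0.56,0.73,0,0,0,0,-1,0.56,0.73,0,0,0,0,-1,0.56,0.73,0,0,0,0,-1,0.56,0.73,0,0,0,0,-1,0.54,0.72,0,0,0,0,-1,0,0,0,0,0,0,-1,0,0,-0.6,0,0,0,-1,0,0,-0.6,0,0,0,-1,0,0,-0.38,0,0,0,-1,0,0,0,0,0,0,-1,0,0,0,0,0,0]' 25;  python3 -m handwheel '[1,0,0,0,0,0,0,1,0,0,0,0,0,0,1,0,0,0,0,0,0,1,0,0,0,0,0,0,1,0,0,0,0,0,0,1,0,0,0,0,0,0,1,0,0,0,0,0,0,1,0,0,0,0,0,0,1,0,0,0,0,0,0,1,0,0,0,0,0,0]'; python3 -c "
from rig import arm
s=arm.get_state();print(s['ft_torque'],s['joint_positions'])"
```

```text
t: 9.0
tool_pos: [497.6, -301.3, 165.1]
tcp_rot: [-3.141, 0.0, -0.344]
force: [0.6, 0.1, -0.1]
finger_gap: 87.0
grasp_force: 0.0
t: 10.0
tool_pos: [497.3, -301.1, 164.9]
tcp_rot: [-3.14, 0.001, -0.346]
force: [1.7, 4.6, 2.3]
finger_gap: 35.4
grasp_force: 25.0
[ 0.86502176 -0.04682418  0.04596315] [-7.37210879e-01  5.41653865e-01  1.60020673e+00  1.34320498e-03
  1.00111060e+00  1.17871866e+00]
```

```bash
python3 -m handwheel '[1,0,0,0,0,0,0.4,1,0,0,0,0,0,0.4,1,0,0,0,0,0,0.4,1,0,0,0,0,0,0.4,1,0,0,0,0,0,0.3,1,0,0,0,0,0,0]' ; python3 -c "
from rig import arm
s=arm.get_state();print(s['ft_torque'],s['joint_torque'],s['tcp_rot'])"
```

```text
t: 10.6
tool_pos: [497.1, -301.8, 164.8]
tcp_rot: [-3.141, 0.001, -0.081]
force: [-0.2, 2.6, 2.1]
finger_gap: 35.5
grasp_force: 25.0
[0.62112338 0.05366529 0.03454281] [ -1.55078419 -40.81418037 -15.63087702  -0.50561076  -0.68844354
  -0.11294857] [-3.14104474e+00  5.40660237e-04 -8.05868798e-02]
```

Torque stays near zero after 15°, so it loosens anticlockwise. I'll turn it on to 75°.

```bash
python3 -m handwheel '[1,0,0,0,0,0,0.68,1,0,0,0,0,0,0.68,1,0,0,0,0,0,0.68,1,0,0,0,0,0,0.68,1,0,0,0,0,0,0.68,1,0,0,0,0,0,0.68,1,0,0,0,0,0,0.68,1,0,0,0,0,0,0.68,1,0,0,0,0,0,0.68,1,0,0,0,0,0,0.68,1,0,0,0,0,0,0.68,1,0,0,0,0,0,0]' ; python3 -c "
from rig import arm
s=arm.get_state();print(s['ft_torque'],s['tcp_rot'])"
python3 -m handwheel '[1,0,0,0.04,0,0,0,1,0,0,0.04,0,0,0,1,0,0,0.04,0,0,0,1,0,0,0,0,0,0]'
```

```text
t: 11.8
tool_pos: [496.9, -301.6, 164.8]
tcp_rot: [-3.14, -0.0, 0.963]
force: [-0.3, 4.8, 3.9]
finger_gap: 35.0
grasp_force: 25.0
[0.68947537 0.01852063 0.08045213] [-3.14018448e+00 -3.70450151e-04  9.63258528e-01]
t: 12.2
tool_pos: [496.9, -302.0, 170.7]
tcp_rot: [-3.14, 0.0, 0.963]
force: [-1.2, 2.4, -2.3]
finger_gap: 35.3
grasp_force: 25.0
```

```bash
python3 -m handwheel '[1,0,0,0.15,0,0,0,1,0,0,0.2,0,0,0,1,0,0,0.2,0,0,0,1,0,0,0.2,0,0,0,1,0,0,0.25,0,0,0,1,0,0,0.3,0,0,0,1,0,0,0.2,0,0,0,1,0,0,0,0,0,0,1,0,0,0,0,0,0,1,0,0,0,0,0,0]';python3 -c "
from h import *
s=snap('scene','pics/s5.png');a=snap('top','pics/t5.png')
o=np.zeros((420,1120,3),np.uint8);o[:,:560]=s['image'];o[:,560:]=a['image'];cv2.imwrite('pics/both.png',cv2.resize(o,(800,300),interpolation=cv2.INTER_AREA))
print(arm.get_state()['force'])"
```

```text
t: 13.2
tool_pos: [496.9, -301.8, 245.2]
tcp_rot: [-3.14, -0.0, 0.964]
force: [0.5, 0.4, -2.5]
finger_gap: 35.6
grasp_force: 25.0
[ 0.02326899  0.21754885 -0.63628592]
```

View pics/both.png

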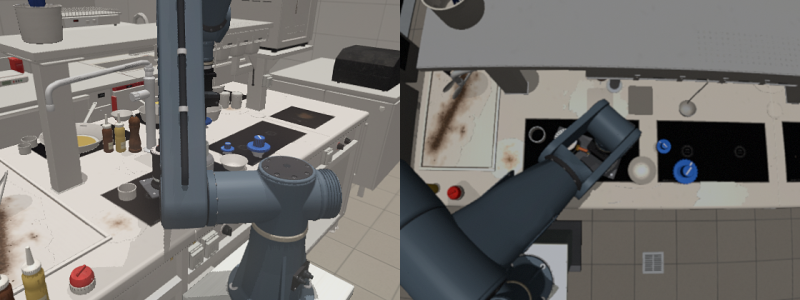

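The arm hides most of it, and the bystanders are where they were. I'll take a close crop of the stand to confirm the cap came up.

```bash
python3 -c "
from h import *
a=dict(np.load('pics/t5.npz'));crop(a,'pics/c5.png',205,165,325,255,6)"
```

```text
(no output)
```

View pics/c5.png

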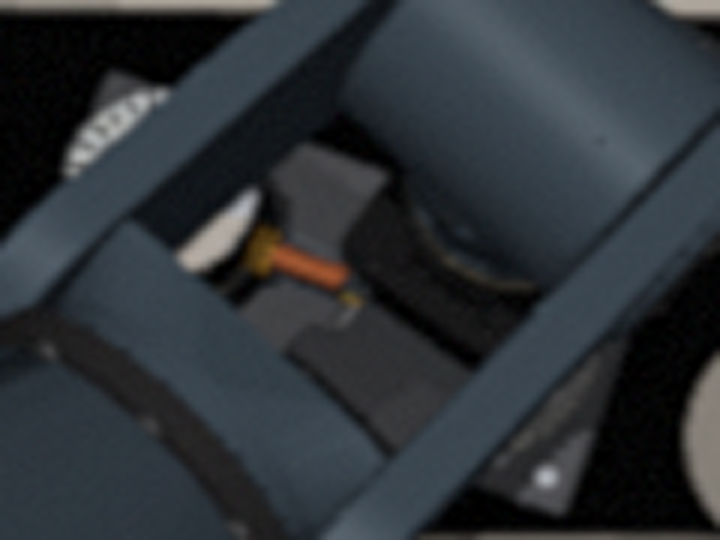

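The finger gap is still 35.6 mm at 25 N, 80 mm higher than at the grasp, so the cap is in the gripper.

```bash
python3 -c "
from rig import arm
print(arm.job_done())"
```

```text
the job is handed in; nothing more can be done
None
```

The job is handed in, but no verdict came back: the knob is within about 1–2° of the red zero mark, and the cap opened anticlockwise (75°) and is held level about 8 cm above the mouth. The camera couldn't see the cap, so that rests on the grip reading (35.6 mm gap at 25 N).

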